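Move a hanging honey jar over the rail stops to the spice-rack rail

TASK

Move the hanging jar with the red lid from the rail in front of the white tiled guard to the rail on the side of the spice rack: ease it over the red end stop, stand it upright on the wooden bread board and let go (the guard and the rack leave room for different grips only, so take the grip block again a quarter turn round), then bring its bail over the other rail's red end stop and slide it along until the jar rests against the rack's side, hanging freely. Leave the black-lidded jar hanging where it is, do not tip the red jar over, and do not push the other breakfast things about.

Things in the scene. Friction and masses are not known exactly. Their poses are not given: they have to be found in the camera images.
- red_jar: the jar to move: honey jar, RED lid, 46 mm diameter, 60 mm tall, under a steel bail (closed upright window) topped by a wooden grip block; 148 mm tall in all, 0.15 to 0.31 kg. Origin: centre of the underside, z up; the window faces along y (the rail runs through it along y). Stands by itself on a flat surface; hung on a rail, its origin is 106 mm below the rail axis
- red_jar_seat (a point): point of the bail where the rail's axis lies when hung: on the carrier's vertical axis, 106 mm above its origin, carrier axes. The window is 36 mm wide (x) between 5 mm side posts, 16 mm deep (y); its floor is at z = 66 mm above the origin, its roof an upside-down V: apex at 112 mm, 101 mm at the posts
- red_jar_grip (a point): centre of the wooden grip block, 130 mm above the origin, carrier axes: 46 mm (x, flush with the side posts) by 16 mm (y) by 36 mm (z = 112 to 148 mm). It can be pinched across either width
- black_jar: the same carrier with a BLACK lid, hanging deeper on the guard's rail, 45 to 60 mm from its post and 75 to 130 mm from the red jar; leave it hanging. Origin and axes as for the red jar
- guard_stand: fixed stand with the first rail: 10 mm steel bar, axis at x = 0, z = 160 mm, from the post at y = 0 to its free end at y = 225 mm. Origin on the counter under the fixed end, z up. A white tiled guard, 205 mm tall, stands along the whole rail on the robot's side, its face at x = -35 mm, only 12 mm from the end of a hanging grip block: no room for a finger there. The +x side is open
- guard_stop (a point): free end of the first rail's axis, axes of the stand; here the bar turns up into a red ball, 14 mm diameter, whose top is 22 mm above the rail axis
- board: fixed wooden bread board, 300 mm (x) by 240 mm (y), 18 mm thick; origin at the centre of its underside, z up. An egg cup and a low syrup pot, up to 50 mm tall, stand on its half nearest the robot (x about -80 mm, y about -75 and +75 mm in its frame); the rest is free
- rack: fixed wooden spice rack, 205 mm tall, 130 mm (x) by 160 mm (y). Its flat side is the plane y = 0, the rack lies at y > 0; from it the second rail (10 mm bar, axis x = 0, z = 160 mm) runs to its free end at y = -140 mm. Origin on the counter under the rail's root, z up. A jar against the side has its axis at y = -23 mm, its grip block 15 mm from the side: no room for a finger between
- rack_stop (a point): free end of the second rail's axis, axes of the rack; it turns up into a red ball like the first rail's
- egg_cup: white egg cup on the board, 48 mm wide, 50 mm tall; origin under its centre; leave it
- syrup: low amber syrup pot with black cap standing on the board, 44 mm wide, 45 mm tall; origin under its centre; leave it
- butter_dish: green covered butter dish, 80 x 170 x 70 mm; origin under its centre; leave it
- mug: blue mug, 76 mm wide, 90 mm tall; origin under its centre; leave it
- plate: grey plate, 200 mm wide; origin under its centre; leave it
- salt: glass salt shaker, 40 mm wide, 73 mm tall; origin under its centre; leave it

How it is judged:
By the outcome, as a careful person would: the job done as asked, in the order asked, and still so for the second after the job is handed in, with the robot touching nothing.
It also fails if it takes over 59 s, if anything falls off the work surface, if the arm or the gripper's body presses on something with over 40 N, if the wrist force passes 120 N, or if a joint passes its speed limit or range.

ROBOT

A 6-joint arm with a two-finger parallel gripper is mounted at the origin on the work surface. World frame = base frame: x ahead of the robot, y to its left, z up, the work surface at z = 0. Lengths are in m, angles in rad, forces in N, time in s.
With the tool pointing down it reaches from about 0.35 to 0.775 m from the base axis. Payload 7.3 kg.
Tool frame: the origin (TCP) lies where the fingers leave the gripper's body, on its centre line; the fingertips stand ctrl.tip_reach ahead of it and the grasp point (between the pads) lies 47 mm ahead of it (ctrl.tip_reach is the distance from the TCP to the fingertips, in m); z points along the fingers, y is the line along which they close (so a half turn about z gives the same grasp; the last joint's range is limited). The gripper opens to 92 mm and grips with 3 to 60 N. Pads are 19 mm wide; open, the fingers measure 130 mm over their backs; the gripper's body (75 mm by 190 mm) begins 47 mm behind the grasp point.
Start: joints at [0.981, 0.342, 1.524, -0, 1.275, -0.146], TCP at [0.225, 0.474, 0.292] pointing down, gripper open.
Joint ranges: [-2.53, 2.53], [-0.77, 2.02], [0.04, 2.7], [-1, 4.14], [0.28, 2.66], [-3.11, 3.11]. Speed limits (rad/s): [2.57, 2.57, 3.14, 3.14, 3.14, 3.14].

INTERFACE

Orientations are given as a unit quaternion [w, x, y, z].
In Python, from rig import ctrl gives the robot as it stands. The module is installed in compiled form; this text tells all that it offers.
- The arm moves only by the shell command python3 -m handwheel 'ROWS' [FORCE]. ROWS is JSON, a list of rows, each a list of 3 entries, a list of its own where there are three numbers: the finger opening in mm, from 0 to 91.8, then the shift along the tool's x, y, z in mm, then the turn, a rotation vector about the tool's x, y, z in rad. In form: [[claw, [x, y, z], [wx, wy, wz]], ...]. A call has exactly 8 rows; each row shifts and turns the commanded pose from where the row before left it, along the tool's axes as they then stand; what a row does not reach is not made up. A row lasts 1/12 s, in which the tool goes at most 41.7 mm and 7.16 degrees, less where a joint would pass 70% of its speed; a pose out of reach is approached as far as the arm can. A call is refused whole if a number of a shift passes 41.7 or a number of a turn 0.125, either way. A call with a gripper value outside its range is refused whole. The fingers move at their own pace and stop on an object; FORCE is the grip in N (left out, the last holds). Time passes only in rows, so rows that do not move let the fingers close, or fill a call up. It gives the time, the measured TCP pose, the force, the opening and the grip force at its end, in the units of the state.
- ctrl.state(): the state, without advancing time (a new reading comes with each control period).
- ctrl.read_camera(name): name is "scene" or "top" or "wrist"; returns (picture, depth): 480x640x3 uint8, blue, green, red; 480x640 float32, m along the optical axis (not along the pixel's ray), 0 where there is no reading.
- ctrl.camera_params(name): a dict with "fx", "fy", "cx", "cy" (pixels), "eye" and "rotation" of the camera in the world; the wrist camera has in their place "hand_eye" (4x4, takes a point from camera to tool coordinates, whose origin is the TCP and whose axes are the flange's). Camera axes: x right, y down, z forward; pixel columns grow to the right and rows downward; lengths in m; the calibration is good to about 2 mm. A picture is of the moment at which its call begins: read the wrist's pose just before it. camera_params takes no time and is no camera call.
- ctrl.sign_off(): hands the job in; it is judged then, once.
The state is a dict: "time": time; "qpos": joint angles; "joint_vel": joint speeds; "joint_efforts": joint torques, N m; "tool_pos": TCP position; "tcp_rot": TCP orientation; "contact_force": force on the tool from outside, world axes, zero at the start; "ft_torque": the same for the moment, N m; "finger_gap": opening from 0.0 (shut) to 1.0 (fully open); "finger_force": force on a finger pad.
Only numpy, scipy, OpenCV 4.12 (cv2) and the standard library are available. Lean on these libraries where they do the work, as an engineer would, in place of code of your own. Each camera call takes 0.05 s, during which the arm holds its last target. There are 200 camera calls.

## Working session

There is one attempt and no reset: what is moved stays moved. The work goes in short steps, Python scripts to look and compute and a shell command to move; the robot and the scene stay as the last step left them, time stands still between calls to the robot, and variables do not carry over. Pictures are saved under pics/ and viewed, at most 10 in all, crops included, and the job is handed in when it is done.

```bash
mkdir -p pics; cat > h.py <<'E'
import numpy as np, cv2
from rig import ctrl
from scipy.spatial.transform import Rotation as R
def cloud(name):
    s=ctrl.state(); im,d=ctrl.read_camera(name); p=ctrl.camera_params(name)
    v,u=np.mgrid[:480,:640]
    c=np.stack([(u-p['cx'])/p['fx']*d,(v-p['cy'])/p['fy']*d,d],-1)
    if name=='wrist':
        H=np.array(p['hand_eye']); c=c@H[:3,:3].T+H[:3,3]
        q=s['tcp_rot']; r=R.from_quat([q[1],q[2],q[3],q[0]]).as_matrix()
        w=c@r.T+np.array(s['tool_pos'])
    else: w=c@np.array(p['rotation']).T+np.array(p['eye'])
    w[d==0]=np.nan
    return im,w
E
python3 - <<'E'
from h import *
s=ctrl.state(); print(s, ctrl.tip_reach)
for n in('scene','top'):
    im,w=cloud(n); cv2.imwrite(f'pics/{n}.png',im); np.save(n+'.npy',w); print(ctrl.camera_params(n))
E
```

```text
{'time': 0.0, 'qpos': array([ 9.80996596e-01,  3.42720221e-01,  1.52498793e+00, -1.45025297e-05,
        1.27541310e+00, -1.45954956e-01]), 'joint_vel': array([-0.00064602, -0.00057365,  0.0009608 ,  0.00039982, -0.00071362,
       -0.00042143]), 'joint_efforts': array([-4.01893567e-04, -4.31257474e+01, -2.44214487e+01,  7.16383453e-02,
        5.61140198e-02, -9.95096025e-05]), 'tool_pos': array([0.22523593, 0.47389759, 0.29155634]), 'tcp_rot': array([-2.68397656e-04,  2.20103143e-01,  9.75476305e-01, -7.15656415e-04]), 'contact_force': array([-0.68885785,  0.40455362,  0.04024521]), 'ft_torque': array([3.32868394e-02, 1.73411804e-02, 5.40977059e-05]), 'finger_force': 0.0, 'finger_gap': 1.0008732419013024} 0.0655Traceback (most recent call last):
  File "<stdin>", line 4, in <module>
  File "h.py", line 12, in cloud
    else: w=c@np.array(p['rotation']).T+np.array(p['eye'])
            ~^~~~~~~~~~~~~~~~~~~~~~~~~~
ValueError: matmul: Input operand 1 has a mismatch in its core dimension 0, with gufunc signature (n?,k),(k,m?)->(n?,m?) (size 4 is different from 3)
```

```bash
sed -i "s|    else: w=.*|    else:\n        q=p['rotation']; w=c@R.from_quat([q[1],q[2],q[3],q[0]]).as_matrix().T+np.array(p['eye'])|" h.py
python3 - <<'E'
from h import *
for n in('scene','top'):
    im,w=cloud(n); cv2.imwrite(f'pics/{n}.png',im); np.save(n+'.npy',w); print(ctrl.camera_params(n))
    print(np.nanpercentile(w.reshape(-1,3),[5,50,95],axis=0))
E
```

```text
{'fx': 563.4880037294406, 'fy': 563.4880037294406, 'cx': 317.43588081041486, 'cy': 242.6222933593929, 'eye': array([ 1.13641741, -0.77151875,  0.87303991]), 'rotation': array([-0.40623035,  0.85240996,  0.29980292, -0.13598666])}
[[-5.22070876e-01 -5.43577343e-01 -7.50802850e-01]
 [ 5.40744600e-01  1.60048423e-01  9.00464857e-04]
 [ 1.06734427e+00  1.66586338e+00  2.01316299e-01]]
{'fx': 508.14151202995663, 'fy': 508.14151202995663, 'cx': 318.00635089769463, 'cy': 237.03393497042998, 'eye': array([ 0.36821891, -0.03638417,  1.18457716]), 'rotation': array([ 0.0646951 , -0.69344383,  0.71452939, -0.06631697])}
[[ 1.04234641e-01 -7.45401654e-01 -4.98614504e-01]
 [ 5.69719430e-01 -4.62138408e-02  5.35744255e-06]
 [ 1.30045720e+00  6.51849597e-01  1.82720682e-01]]
```

View pics/scene.png

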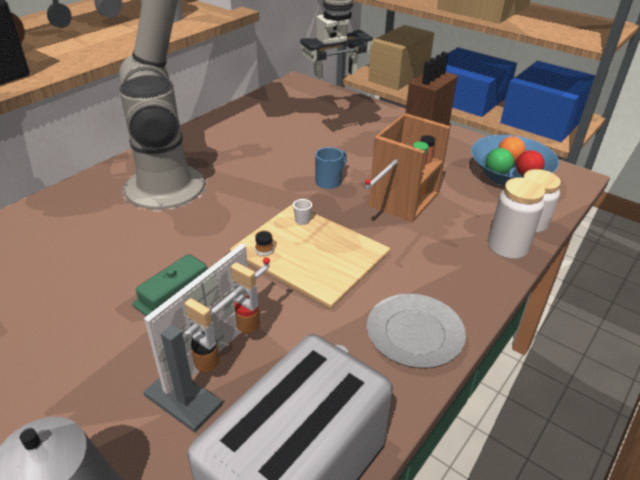

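View pics/top.png

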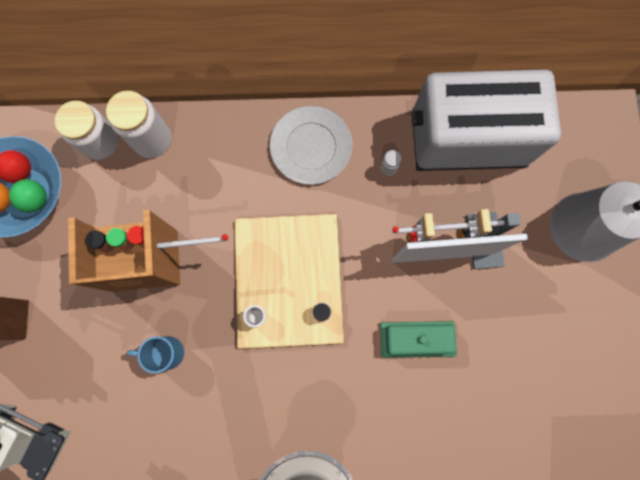

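```bash
python3 - <<'E'
from h import *
im=cv2.imread('pics/top.png'); w=np.load('top.npy')
b,g,r=[im[...,i].astype(int) for i in range(3)]
z=w[...,2]
def rep(n,m):
    P=w[m]; print(n,m.sum(),P.mean(0).round(4),P.min(0).round(3),P.max(0).round(3))
    return P
box=lambda u0,u1,v0,v1:(np.mgrid[:480,:640][1]>=u0)&(np.mgrid[:480,:640][1]<u1)&(np.mgrid[:480,:640][0]>=v0)&(np.mgrid[:480,:640][0]<v1)
red=(r>150)&(g<70)&(b<70)
rep('gball',box(385,405,220,240)&red&(z>.14)); rep('rball',box(215,235,228,246)&red&(z>.14))
for n,bx in(('redblk',box(415,445,205,245)),('blkblk',box(472,500,200,240))):
    P=rep(n,bx&(z>.188)&(r>150)&(r-b>40)&(b<190)); 
    rc=cv2.minAreaRect((P[:,:2]*1000).astype(np.float32)); print(rc)
for n,bx in(('grail',box(440,472,220,234)),('grail2',box(402,420,222,236)),('rrail',box(162,218,232,252))):
    P=rep(n,bx&(z>.145)&(z<.185)&(abs(r-b)<40))
    l=cv2.fitLine((P[:,:2]).astype(np.float32),cv2.DIST_HUBER,0,.01,.01).ravel();print(l,np.degrees(np.arctan2(l[1],l[0])))
P=rep('guard',box(395,530,225,265)&(z>.195)&(r>200)&(b>190)); print(cv2.minAreaRect((P[:,:2]*1000).astype(np.float32)))
P=rep('racktop',box(60,185,200,295)&(z>.195));print(cv2.minAreaRect((P[:,:2]*1000).astype(np.float32)))
P=rep('board',box(225,350,205,355)&(z>.012)&(z<.024));rc=cv2.minAreaRect((P[:,:2]*1000).astype(np.float32)); print(rc)
rep('egg',box(240,268,300,330)&(z>.035));rep('syr',box(305,335,298,325)&(z>.03))
rep('salt',box(380,402,145,180)&(z>.05))
rep('mug',box(120,190,330,380)&(z>.07))
rep('toaster',box(400,570,60,180)&(z>.05))
E
```

```text
gball 15 [ 0.5678 -0.1966  0.1805] [ 0.564 -0.2    0.177] [ 0.573 -0.193  0.184]
rball 19 [0.5619 0.1467 0.1804] [0.558 0.143 0.176] [0.567 0.151 0.183]
redblk 198 [ 0.5706 -0.2618  0.2007] [ 0.548 -0.271  0.189] [ 0.593 -0.253  0.207]
((570.6607055664062, -262.60504150390625), (45.30980682373047, 16.314645767211914), 3.0435969829559326)
blkblk 185 [ 0.5764 -0.3746  0.2006] [ 0.554 -0.385  0.194] [ 0.601 -0.367  0.206]
((577.0175170898438, -374.39691162109375), (45.72068405151367, 17.743215560913086), 5.56329345703125)
grail 153 [ 0.5737 -0.3249  0.1633] [ 0.568 -0.357  0.158] [ 0.58  -0.292  0.168]
[ 0.05108857 -0.9986941   0.5737411  -0.32486185] -87.07156
grail2 80 [ 0.5694 -0.2313  0.1638] [ 0.565 -0.25   0.157] [ 0.576 -0.214  0.168]
[ 0.0670267  -0.9977512   0.56939554 -0.2313395 ] -86.15677
rrail 271 [0.5562 0.2215 0.1637] [0.548 0.164 0.156] [0.565 0.278 0.17 ]
[ 0.07542018 -0.99715185  0.55502254  0.2358667 ] -85.67463
guard 541 [ 0.5352 -0.3321  0.2048] [ 0.526 -0.45   0.199] [ 0.545 -0.217  0.211]
((535.16064453125, -333.1676330566406), (9.519397735595703, 233.57737731933594), 2.8823368549346924)
racktop 1321 [0.5323 0.3656 0.2038] [0.475 0.281 0.195] [0.617 0.45  0.211]
((545.7621459960938, 365.5043029785156), (130.7378692626953, 161.9630126953125), 4.1356611251831055)
board 12734 [0.4892 0.0291 0.0178] [ 0.338 -0.093  0.012] [0.641 0.15  0.024]
((489.87567138671875, 29.29680633544922), (299.96746826171875, 240.26239013671875), 1.1274150609970093)
egg 200 [0.4081 0.1052 0.0608] [0.384 0.078 0.036] [0.429 0.124 0.072]
syr 298 [ 0.4115 -0.0457  0.0587] [ 0.391 -0.067  0.03 ] [ 0.433 -0.024  0.07 ]
salt 260 [ 0.7525 -0.2185  0.0693] [ 0.735 -0.239  0.051] [ 0.774 -0.201  0.08 ]
mug 448 [0.3326 0.3123 0.0842] [0.295 0.268 0.07 ] [0.369 0.372 0.094]
toaster 12653 [ 0.8053 -0.4059  0.1686] [ 0.739 -0.557  0.05 ] [ 0.907 -0.235  0.194]
```

The top view shows the guard rail's ball at (396,230), the red jar's block at (429,224), the black one's at (485,220), the rack's ball at (225,237) and the board centred at (289,281). The measured heights and sizes agree with the given ones. Moving now.

```bash
cat >> h.py <<'E'
def goal(x,y,z,az):
    "tool-frame turn, and shift (mm) after that turn, to bring the grasp point to x,y,z with tool y at azimuth az (deg)"
    s=ctrl.state(); q=s['tcp_rot']; r=R.from_quat([q[1],q[2],q[3],q[0]])
    a=np.radians(az); Y=np.array([np.cos(a),np.sin(a),0]); Z=np.array([0,0,-1.]); T=np.stack([np.cross(Y,Z),Y,Z],1)
    d=np.array([x,y,z+.047])-s['tool_pos']
    print('turn',(r.inv()*R.from_matrix(T)).as_rotvec().round(4),'shift',(T.T@d*1000).round(1),'t',round(s['time'],2),'F',s['contact_force'].round(1),'gap',round(s['finger_gap']*91.8,1),'ff',round(s['finger_force'],1),'grasp',(s['tool_pos']-[0,0,.047]).round(4))
E
python3 -m handwheel '[[92,[0,0,-10],[0,0,-0.1235]],[40,[0,0,-10],[0,0,-0.1235]],[40,[0,0,-10],[0,0,-0.1235]],[40,[0,0,-10],[0,0,-0.1235]],[40,[-16,-38,0],[0,0,0]],[40,[-16,-38,0],[0,0,0]],[40,[-16,-38,0],[0,0,0]],[40,[-16,-38,0],[0,0,0]]]' 20
python3 -c "
from h import *
goal(.5706,-.2622,.19,92.9)"
```

```text
time: 0.82
tool_pos: [0.297, 0.324, 0.332]
tcp_rot: [-0.0, -0.026, 1.0, -0.0]
contact_force: [0.8, 0.3, 0.6]
finger_gap: 0.54
finger_force: 0.0
turn [-0.0002 -0.0002  0.0009] shift [-243.6 -599.3   95. ] t 0.82 F [0.8 0.3 0.6] gap 49.5 ff 0.0 grasp [0.297 0.324 0.285]
```

```bash
python3 -m handwheel '[[40,[-15,-37,0],[0,0,0]],[40,[-15,-37,0],[0,0,0]],[40,[-15,-37,0],[0,0,0]],[40,[-15,-37,0],[0,0,0]],[40,[-15,-37,0],[0,0,0]],[40,[-15,-37,0],[0,0,0]],[40,[-15,-37,0],[0,0,0]],[40,[-15,-37,0],[0,0,0]]]'
python3 -m handwheel '[[40,[-15,-37,0],[0,0,0]],[40,[-15,-37,0],[0,0,0]],[40,[-15,-37,0],[0,0,0]],[40,[-15,-37,0],[0,0,0]],[40,[-15,-37,0],[0,0,0]],[40,[-15,-37,0],[0,0,0]],[40,[-15,-37,0],[0,0,0]],[40,[-15,-37,0],[0,0,0]]]'
python3 - <<'E'
from h import *
goal(.5706,-.2622,.19,92.9)
im,w=cloud('wrist'); cv2.imwrite('pics/w1.png',im); np.save('w1.npy',w)
E
```

```text
time: 1.48
tool_pos: [0.4319, 0.034, 0.3322]
tcp_rot: [0.0, -0.025, 1.0, 0.0]
contact_force: [0.6, 0.9, -0.0]
finger_gap: 0.435
finger_force: 0.0
time: 2.15
tool_pos: [0.5667, -0.2556, 0.3318]
tcp_rot: [-0.0, -0.025, 1.0, 0.0]
contact_force: [0.2, -0.2, 0.1]
finger_gap: 0.437
finger_force: 0.0
turn [ 0.0005 -0.0005 -0.0006] shift [-3.6 -6.8 94.8] t 2.15 F [ 0.2 -0.2  0.1] gap 40.1 ff 0.0 grasp [ 0.5667 -0.2556  0.2848]
```

View pics/w1.png

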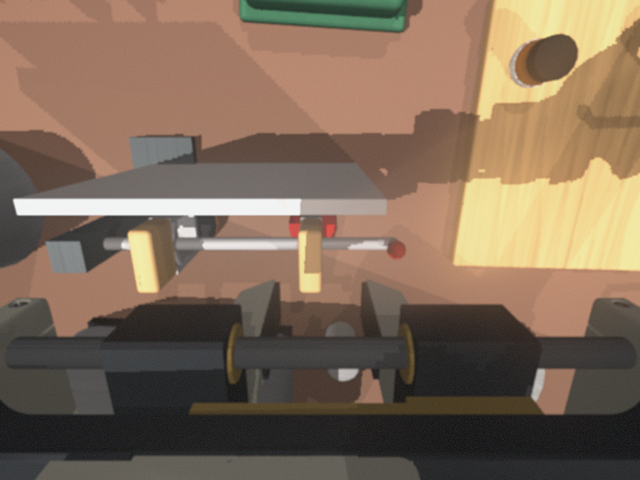

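The wrist view shows the red block's top at about (311,255), centred between the fingers (250 to 380), with the ball at (397,250) and the guard edge at row 205. I'll measure the block and the rail from here.

```bash
python3 - <<'E'
from h import *
im=cv2.imread('pics/w1.png').astype(int); w=np.load('w1.npy'); z=w[...,2]; b,g,r=im[...,0],im[...,1],im[...,2]
V,U=np.mgrid[:480,:640]
for n,bx in(('red',(U>290)&(U<330)&(V>215)&(V<300)),('blk',(U>125)&(U<180)&(V>215)&(V<300))):
    m=bx&(z>.196)&(z<.212)&(r-b>50)&(g>90); P=w[m]; print(n,len(P),P.mean(0),cv2.minAreaRect((P[:,:2]*1000).astype(np.float32)))
m=(U>180)&(U<390)&(V>225)&(V<260)&(z>.15)&(z<.17)&(abs(r-b)<30); P=w[m]; print(len(P),P.mean(0),cv2.fitLine(P[:,:2].astype(np.float32),cv2.DIST_HUBER,0,.01,.01).ravel())
m=(U>385)&(U<410)&(V>235)&(V<262)&(r-b>60)&(g<80)&(z>.14); P=w[m]; print('ball',len(P),P.mean(0),P.max(0))
E
```

```text
red 1421 [ 0.5710864  -0.26311217  0.2002586 ] ((572.0805053710938, -263.2195739746094), (45.24718475341797, 15.453493118286133), 2.8565821647644043)
blk 1473 [ 0.57667569 -0.3750169   0.20020224] ((577.7052001953125, -375.9989929199219), (45.14603805541992, 16.280229568481445), 3.583167314529419)
2256 [ 0.57249648 -0.28892742  0.16263038] [ 0.04524339 -0.998976    0.57264304 -0.30196488]
ball 79 [ 0.56760717 -0.20092782  0.17903477] [ 0.57240948 -0.19539069  0.18117066]
```

```bash
python3 -m handwheel '[[40,[-4,-7.5,5],[0,0,0]],[40,[0,0,25],[0,0,0]],[40,[0,0,30],[0,0,0]],[40,[0,0,25],[0,0,0]],[40,[0,0,9],[0,0,0]],[0,[0,0,0],[0,0,0]],[0,[0,0,0],[0,0,0]],[0,[0,0,0],[0,0,0]]]' 25
python3 -m handwheel '[[0,[0,0,0],[0,0,0]],[0,[0,0,0],[0,0,0]],[0,[0,0,0],[0,0,0]],[0,[0,0,-4],[0,0,0]],[0,[0,0,-7],[0,0,0]],[0,[0,0,-7],[0,0,0]],[0,[0,0,-7],[0,0,0]],[0,[0,0,0],[0,0,0]]]'
python3 -c "
from h import *
goal(.5667,-.160,.215,92.9)"
```

```text
time: 2.87
tool_pos: [0.5715, -0.261, 0.2403]
tcp_rot: [0.001, -0.025, 1.0, -0.001]
contact_force: [-0.0, -0.0, 0.6]
finger_gap: 0.269
finger_force: 0.0
time: 3.53
tool_pos: [0.5712, -0.2612, 0.2652]
tcp_rot: [0.001, -0.025, 1.0, -0.001]
contact_force: [0.7, -0.2, -0.3]
finger_gap: 0.17
finger_force: 25.0
turn [-0.0016  0.0025 -0.0004] shift [ -0.6 101.3   3.2] t 3.53 F [ 0.7 -0.2 -0.3] gap 15.6 ff 25.0 grasp [ 0.5712 -0.2612  0.2182]
```

```bash
python3 - <<'E'
from h import *
goal(.5667,-.160,.215,92.9)
im,w=cloud('scene'); cv2.imwrite('pics/s2.png',cv2.resize(im[220:400,130:330],None,fx=3,fy=3))
E
```

```text
turn [-0.0016  0.0025 -0.0004] shift [ -0.6 101.3   3.2] t 3.53 F [ 0.7 -0.2 -0.3] gap 15.6 ff 25.0 grasp [ 0.5712 -0.2612  0.2182]
```

View pics/s2.png

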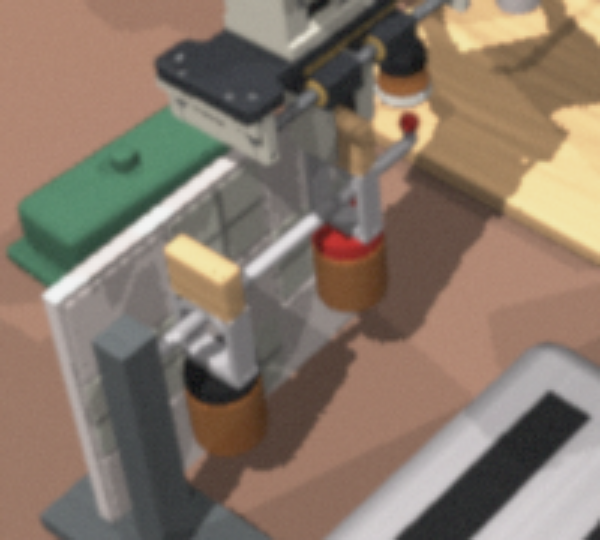

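```bash
python3 -m handwheel '[[0,[0,3,2],[0,0,0]],[0,[0,7,0],[0,0,0]],[0,[0,7,0],[0,0,0]],[0,[0,7,0],[0,0,0]],[0,[0,7,0],[0,0,0]],[0,[0,7,0],[0,0,0]],[0,[0,7,0],[0,0,0]],[0,[0,0,0],[0,0,0]]]'
python3 -c "
from h import *
goal(.5667,-.160,.216,92.9)"
```

```text
time: 4.25
tool_pos: [0.5685, -0.2143, 0.2613]
tcp_rot: [-0.0, -0.026, 1.0, 0.0]
contact_force: [-0.0, 0.2, -0.9]
finger_gap: 0.17
finger_force: 25.0
turn [ 0.0007 -0.      0.0009] shift [-1.  54.3 -1.7] t 4.25 F [-0.   0.2 -0.9] gap 15.6 ff 25.0 grasp [ 0.5685 -0.2143  0.2143]
```

```bash
python3 -m handwheel '[[0,[0,5,-1.5],[0,0,0]],[0,[0,8,0],[0,0,0]],[0,[0,8,0],[0,0,0]],[0,[0,8,0],[0,0,0]],[0,[0,8,0],[0,0,0]],[0,[0,8,0],[0,0,0]],[0,[0,8,0],[0,0,0]],[0,[0,0,0],[0,0,0]]]'
python3 -c "
from h import *
goal(.56,.03,.23,92.9)"
```

```text
time: 4.92
tool_pos: [0.5657, -0.1613, 0.2628]
tcp_rot: [-0.0, -0.026, 1.0, 0.0]
contact_force: [-0.4, -0.1, -0.8]
finger_gap: 0.173
finger_force: 25.0
turn [ 0.0008 -0.0001  0.001 ] shift [ -3.9 191.3 -14.2] t 4.92 F [-0.4 -0.1 -0.8] gap 15.9 ff 25.0 grasp [ 0.5657 -0.1613  0.2158]
```

```bash
python3 -m handwheel '[[0,[0,10,0],[0,0,0]],[0,[0,22,0],[0,0,0]],[0,[-2,32,0],[0,0,0]],[0,[-2,32,0],[0,0,0]],[0,[0,32,0],[0,0,0]],[0,[0,32,0],[0,0,0]],[0,[0,18,0],[0,0,0]],[0,[0,8,5],[0,0,0]]]'
python3 -m handwheel '[[0,[0,0,12],[0,0,0]],[0,[0,0,14],[0,0,0]],[0,[0,0,12],[0,0,0]],[0,[0,0,6],[0,0,0]],[0,[0,0,3],[0,0,0]],[0,[0,0,2],[0,0,0]],[0,[0,0,0],[0,0,0]],[0,[0,0,0],[0,0,0]]]'
python3 - <<'E'
from h import *
goal(.56,.025,.155,92.9)
im,w=cloud('scene'); cv2.imwrite('pics/s3.png',cv2.resize(im[120:310,210:430],None,fx=3,fy=3)); np.save('s3.npy',w);cv2.imwrite('s3full.png',im)
E
```

```text
time: 5.58
tool_pos: [0.5605, 0.0258, 0.2586]
tcp_rot: [0.001, -0.026, 1.0, 0.0]
contact_force: [-0.5, -0.7, -1.6]
finger_gap: 0.175
finger_force: 25.0
time: 6.25
tool_pos: [0.5608, 0.0226, 0.2092]
tcp_rot: [0.001, -0.025, 1.0, -0.0]
contact_force: [0.4, -0.7, -2.3]
finger_gap: 0.169
finger_force: 25.0
turn [-0.0001  0.001  -0.0008] shift [0.7 2.4 7.2] t 6.25 F [ 0.4 -0.7 -2.3] gap 15.5 ff 25.0 grasp [0.5608 0.0226 0.1622]
```

View pics/s3.png

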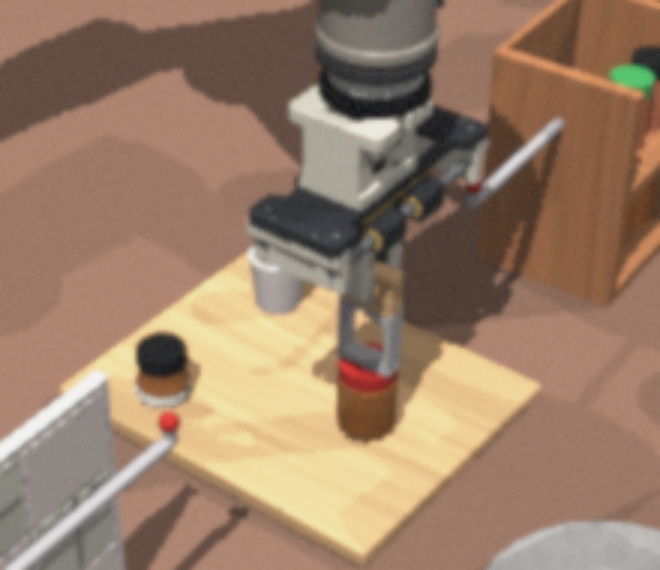

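```bash
python3 -m handwheel '[[0,[0,0,2],[0,0,0]],[0,[0,0,1],[0,0,0]],[0,[0,0,1],[0,0,0]],[0,[0,0,1],[0,0,0]],[0,[0,0,0],[0,0,0]],[0,[0,0,0],[0,0,0]],[0,[0,0,0],[0,0,0]],[0,[0,0,0],[0,0,0]]]'
python3 -c "
from h import *
goal(.56,.025,.155,92.9)"
```

```text
time: 6.97
tool_pos: [0.5606, 0.0228, 0.2046]
tcp_rot: [0.001, -0.025, 1.0, -0.0]
contact_force: [-1.5, 0.2, 5.7]
finger_gap: 0.172
finger_force: 25.0
turn [-0.0003  0.0011 -0.0003] shift [0.5 2.2 2.6] t 6.97 F [-1.5  0.2  5.7] gap 15.7 ff 25.0 grasp [0.5606 0.0228 0.1576]
```

```bash
python3 -m handwheel '[[0,[0,0,-0.5],[0,0,0]],[40,[0,0,0],[0,0,0]],[40,[0,0,0],[0,0,0]],[40,[0,0,0],[0,0,0]],[40,[0,0,0],[0,0,0]],[40,[0,0,-5],[0,0,0]],[40,[0,0,-20],[0,0,0]],[40,[0,0,-30],[0,0,0]]]'
python3 -m handwheel '[[40,[0,0,-20],[0,0,0]],[78,[0,0,0],[0,0,0.125]],[78,[0,0,0],[0,0,0.125]],[78,[0,0,0],[0,0,0.125]],[78,[0,0,0],[0,0,0.125]],[78,[0,0,0],[0,0,0.125]],[78,[0,0,0],[0,0,0.125]],[78,[0,0,0],[0,0,0.125]]]'
python3 -m handwheel '[[78,[0,0,0],[0,0,0.125]],[78,[0,0,0],[0,0,0.125]],[78,[0,0,0],[0,0,0.125]],[78,[0,0,0],[0,0,0.125]],[78,[0,0,0],[0,0,0.125]],[78,[0,0,0],[0,0,0.07]],[78,[0,0,0],[0,0,0]],[78,[0,0,0],[0,0,0]]]'
python3 - <<'E'
from h import *
goal(.5606,.0228,.1566,2.9)
im,w=cloud('wrist'); cv2.imwrite('pics/w2.png',im); np.save('w2.npy',w)
im,w=cloud('top'); cv2.imwrite('t2.png',im); np.save('t2.npy',w)
E
```

```text
time: 7.63
tool_pos: [0.5593, 0.023, 0.2575]
tcp_rot: [-0.003, -0.025, 1.0, 0.0]
contact_force: [1.6, -0.3, -0.1]
finger_gap: 0.435
finger_force: 0.0
time: 8.3
tool_pos: [0.5605, 0.0229, 0.2796]
tcp_rot: [0.0, 0.404, 0.915, 0.0]
contact_force: [-0.3, -0.1, 0.1]
finger_gap: 0.843
finger_force: 0.0
time: 8.97
tool_pos: [0.5605, 0.0229, 0.2795]
tcp_rot: [0.0, 0.688, 0.726, 0.0]
contact_force: [-0.2, 0.3, 0.7]
finger_gap: 0.85
finger_force: 0.0
turn [ 0.0003 -0.0001  0.0028] shift [-0.1  0.1 75.9] t 8.97 F [-0.2  0.3  0.7] gap 78.0 ff 0.0 grasp [0.5605 0.0229 0.2325]
```

View pics/w2.png

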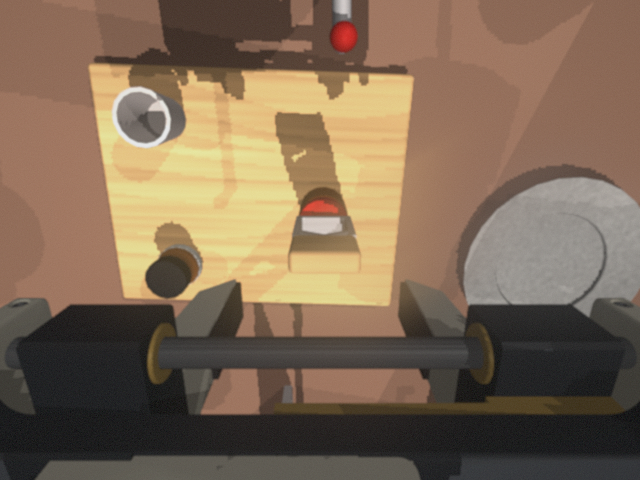

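The jar stands upright on the board and is released, its block's top at about (325,262). The rack ball is at (343,37). I'll measure the block and the ball.

```bash
python3 - <<'E'
from h import *
im=cv2.imread('pics/w2.png').astype(int); w=np.load('w2.npy'); z=w[...,2]; b,g,r=im[...,0],im[...,1],im[...,2]
V,U=np.mgrid[:480,:640]
m=(U>280)&(U<370)&(V>210)&(V<280)&(z>.158)&(z<.172); P=w[m]; print(len(P),P.mean(0),cv2.minAreaRect((P[:,:2]*1000).astype(np.float32)))
m=(U>325)&(U<365)&(V>15)&(V<60)&(r-b>60)&(g<90)&(z>.14); P=w[m]; print('ball',len(P),P.mean(0),P.max(0))
m=(U>325)&(U<365)&(V<18)&(z>.15)&(z<.17); P=w[m]; print('rail',len(P),P.mean(0))
E
```

```text
1839 [0.56109757 0.02327457 0.164017  ] ((561.137451171875, 22.221450805664062), (45.93720626831055, 15.979554176330566), 2.8511528968811035)
ball 676 [0.56344689 0.14553695 0.17861479] [0.57026928 0.15278881 0.18286026]
rail 360 [0.56212845 0.16140997 0.16257318]
```

```bash
python3 -m handwheel '[[78,[0,0,20],[0,0,0]],[78,[0,0,30],[0,0,0]],[78,[0,0,20],[0,0,0]],[78,[0,0,7],[0,0,0]],[78,[0,0,0],[0,0,0]],[20,[0,0,0],[0,0,0]],[20,[0,0,0],[0,0,0]],[20,[0,0,0],[0,0,0]]]' 25
python3 -m handwheel '[[20,[0,0,0],[0,0,0]],[20,[0,0,0],[0,0,0]],[20,[0,0,0],[0,0,0]],[20,[0,0,0],[0,0,0]],[20,[0,0,0],[0,0,0]],[20,[0,0,0],[0,0,0]],[20,[0,0,0],[0,0,0]],[20,[0,0,0],[0,0,0]]]'
python3 -c "
from h import *
goal(.566,.09,.216,4.3)"
```

```text
time: 9.73
tool_pos: [0.5612, 0.0229, 0.2038]
tcp_rot: [0.001, 0.689, 0.725, 0.001]
contact_force: [0.8, -0.5, 0.3]
finger_gap: 0.678
finger_force: 0.0
time: 10.4
tool_pos: [0.5608, 0.0229, 0.2028]
tcp_rot: [0.0, 0.689, 0.725, 0.0]
contact_force: [-0.3, -0.3, 5.7]
finger_gap: 0.5
finger_force: 24.9
turn [ 0.0013  0.0001 -0.024 ] shift [ 66.5  10.2 -60.2] t 10.4 F [-0.3 -0.3  5.7] gap 45.9 ff 24.9 grasp [0.5608 0.0229 0.1558]
```

```bash
python3 -m handwheel '[[20,[0,0,-3],[0,0,0]],[20,[0,0,-10],[0,0,0]],[20,[0,0,-16],[0,0,0]],[20,[0,0,-16],[0,0,-0.012]],[20,[0,0,-11],[0,0,-0.012]],[20,[0,0,-5],[0,0,0]],[20,[0,0,0],[0,0,0]],[20,[0,0,0],[0,0,0]]]'
python3 -m handwheel '[[20,[8,3,0],[0,0,0]],[20,[14,4,0],[0,0,0]],[20,[18,4,0],[0,0,0]],[20,[14,0,0],[0,0,0]],[20,[8,0,0],[0,0,0]],[20,[4,0,0],[0,0,0]],[20,[0,0,0],[0,0,0]],[20,[0,0,0],[0,0,0]]]'
python3 - <<'E'
from h import *
goal(.5668,.09,.217,4.3)
im,w=cloud('scene'); cv2.imwrite('pics/s4.png',cv2.resize(im[100:290,250:470],None,fx=3,fy=3))
E
```

```text
time: 11.07
tool_pos: [0.5602, 0.0229, 0.263]
tcp_rot: [-0.0, 0.68, 0.733, -0.0]
contact_force: [-0.7, -0.1, -2.4]
finger_gap: 0.501
finger_force: 24.9
time: 11.73
tool_pos: [0.5664, 0.0894, 0.2631]
tcp_rot: [0.0, 0.68, 0.733, -0.0]
contact_force: [0.3, 0.1, -1.2]
finger_gap: 0.502
finger_force: 24.9
turn [-0.0003  0.0003  0.0003] shift [ 0.5  0.5 -0.9] t 11.73 F [ 0.3  0.1 -1.2] gap 46.1 ff 24.9 grasp [0.5664 0.0894 0.2161]
```

View pics/s4.png

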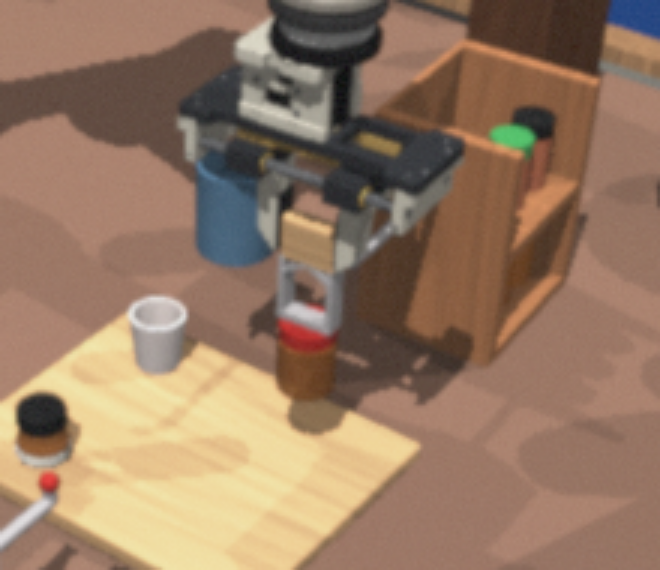

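The jar hangs upright in the hand, with its window clear at about (310,290) in the crop. Next it goes over the ball, along the rail.

```bash
python3 -m handwheel '[[20,[4,1,-1],[0,0,0]],[20,[7,0,0],[0,0,0]],[20,[7,0,0],[0,0,0]],[20,[7,0,0],[0,0,0]],[20,[7,0,0],[0,0,0]],[20,[7,0,0],[0,0,0]],[20,[7,0,0],[0,0,0]],[20,[0,0,0],[0,0,0]]]'
python3 -m handwheel '[[20,[5,0,0],[0,0,0]],[20,[7,0,0],[0,0,0]],[20,[7,0,0],[0,0,0]],[20,[7,0,0],[0,0,0]],[20,[7,0,0],[0,0,0]],[20,[7,0,0],[0,0,0]],[20,[7,0,0],[0,0,0]],[20,[0,0,0],[0,0,0]]]'
python3 -c "
from h import *
goal(.5538,.2628,.1938,4.3)"
```

```text
time: 12.45
tool_pos: [0.5638, 0.1371, 0.2642]
tcp_rot: [-0.0, 0.68, 0.734, 0.0]
contact_force: [-0.2, 0.1, -1.5]
finger_gap: 0.5
finger_force: 24.9
time: 13.12
tool_pos: [0.5603, 0.1838, 0.2642]
tcp_rot: [-0.0, 0.68, 0.734, 0.0]
contact_force: [-0.1, 0.4, -1.6]
finger_gap: 0.504
finger_force: 24.9
turn [ 0.0001 -0.0006  0.0012] shift [79.2 -0.6 23.4] t 13.12 F [-0.1  0.4 -1.6] gap 46.2 ff 24.9 grasp [0.5603 0.1838 0.2172]
```

```bash
python3 -m handwheel '[[20,[3,0,4],[0,0,0]],[20,[5,0,5],[0,0,0]],[20,[5,0,5],[0,0,0]],[20,[8,0,5],[0,0,0]],[20,[8,0,0],[0,0,0]],[20,[8,0,0],[0,0,0]],[20,[5,0,0],[0,0,0]],[20,[0,0,0],[0,0,0]]]'
python3 -m handwheel '[[20,[6,0,0],[0,0,0]],[20,[7,0,0],[0,0,0]],[20,[7,0,0],[0,0,0]],[20,[5,0,0],[0,0,0]],[20,[3,0,0],[0,0,0]],[20,[0,0,0],[0,0,0]],[20,[0,0,0],[0,0,0]],[20,[0,0,0],[0,0,0]]]'
python3 -c "
from h import *
goal(.5538,.2628,.1938,4.3)"
```

```text
time: 13.78
tool_pos: [0.5573, 0.2257, 0.2454]
tcp_rot: [0.0, 0.68, 0.734, 0.0]
contact_force: [-0.5, -0.2, -1.5]
finger_gap: 0.498
finger_force: 24.9
time: 14.45
tool_pos: [0.5553, 0.2519, 0.2452]
tcp_rot: [0.0, 0.68, 0.733, -0.0]
contact_force: [-0.1, 0.3, -0.9]
finger_gap: 0.501
finger_force: 24.9
turn [-0.      0.0002 -0.0002] shift [10.9 -0.7  4.4] t 14.45 F [-0.1  0.3 -0.9] gap 46.0 ff 24.9 grasp [0.5553 0.2519 0.1982]
```

```bash
python3 -m handwheel '[[20,[3,0,2],[0,0,0]],[20,[2,0,1],[0,0,0]],[20,[2,0,0],[0,0,0]],[20,[1,0,0],[0,0,0]],[20,[0,0,0],[0,0,0]],[20,[0,0,0],[0,0,0]],[20,[0,0,0],[0,0,0]],[20,[0,0,0],[0,0,0]]]'
python3 -m handwheel '[[20,[1,0,0],[0,0,0]],[20,[0,0,0],[0,0,0]],[20,[1,0,0],[0,0,0]],[20,[0,0,0],[0,0,0]],[20,[0,0,0],[0,0,0]],[20,[0,0,0],[0,0,0]],[20,[0,0,0],[0,0,0]],[20,[0,0,0],[0,0,0]]]'
python3 -c "
from h import *
goal(.5538,.2628,.1938,4.3);print(ctrl.state()['ft_torque'])"
```

```text
time: 15.12
tool_pos: [0.5547, 0.2601, 0.2423]
tcp_rot: [0.0, 0.68, 0.733, 0.0]
contact_force: [0.2, -0.2, -1.1]
finger_gap: 0.5
finger_force: 24.9
time: 15.78
tool_pos: [0.5545, 0.2621, 0.2422]
tcp_rot: [-0.0, 0.68, 0.733, 0.0]
contact_force: [0.6, 1.1, -1.4]
finger_gap: 0.501
finger_force: 24.9
turn [-0.     -0.0001 -0.    ] shift [ 0.7 -0.7  1.4] t 15.78 F [ 0.6  1.1 -1.4] gap 46.0 ff 24.9 grasp [0.5545 0.2621 0.1952]
[-0.0801172   0.01548377  0.00675484]
```

```bash
python3 -m handwheel '[[20,[0.5,0,0],[0,0,0]],[20,[0,0,0],[0,0,0]],[20,[0.5,0,0],[0,0,0]],[20,[0,0,0],[0,0,0]],[20,[0.5,0,0],[0,0,0]],[20,[0,0,0],[0,0,0]],[20,[0.5,0,0],[0,0,0]],[20,[0,0,0],[0,0,0]]]'
python3 -c "
from h import *
goal(.5538,.2628,.1938,4.3);print(ctrl.state()['ft_torque'])"
python3 -m handwheel '[[20,[0.5,0,0],[0,0,0]],[20,[0,0,0],[0,0,0]],[20,[0.5,0,0],[0,0,0]],[20,[0,0,0],[0,0,0]],[20,[0,0,0],[0,0,0]],[20,[0,0,0],[0,0,0]],[20,[0,0,0],[0,0,0]],[20,[0,0,0],[0,0,0]]]'
python3 - <<'E'
from h import *
goal(.5538,.2628,.1938,4.3);print(ctrl.state()['ft_torque'])
im,w=cloud('scene'); cv2.imwrite('pics/s5.png',cv2.resize(im[100:250,330:480],None,fx=4,fy=4,interpolation=cv2.INTER_CUBIC))
E
```

```text
time: 16.45
tool_pos: [0.5544, 0.2642, 0.2422]
tcp_rot: [-0.0, 0.68, 0.733, 0.0]
contact_force: [-0.5, -0.0, -2.5]
finger_gap: 0.5
finger_force: 24.9
turn [ 0.     -0.0001  0.    ] shift [-1.4 -0.7  1.4] t 16.45 F [-0.5 -0.  -2.5] gap 45.9 ff 24.9 grasp [0.5544 0.2642 0.1952]
[-0.1251676   0.00210771  0.01238339]
time: 17.12
tool_pos: [0.5543, 0.265, 0.2423]
tcp_rot: [0.0, 0.68, 0.733, -0.0]
contact_force: [-0.3, -1.6, -0.7]
finger_gap: 0.501
finger_force: 24.9
turn [ 0.0001  0.0001 -0.0002] shift [-2.1 -0.7  1.5] t 17.12 F [-0.3 -1.6 -0.7] gap 46.0 ff 24.9 grasp [0.5543 0.265  0.1953]
[-0.61661988  0.00992267  0.00512645]
```

View pics/s5.png

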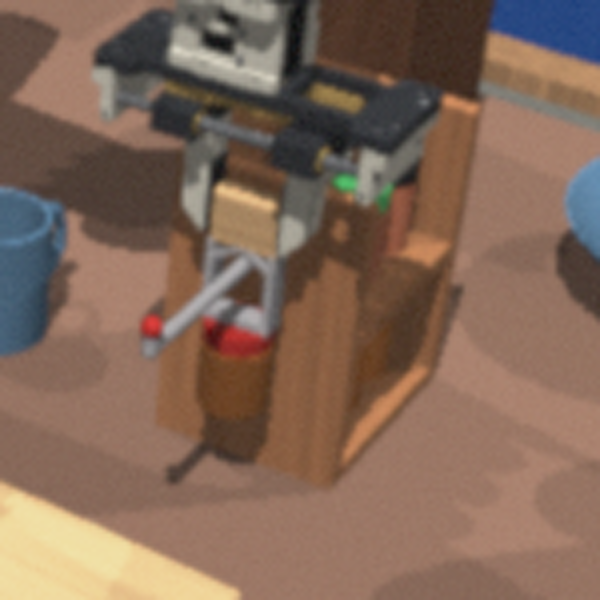

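The rail runs through the window and the jar touches the rack's side. The moment jumped at y = 0.265. Now I'll lower it onto the rail.

```bash
python3 -m handwheel '[[20,[0,0,1],[0,0,0]],[20,[0,0,1],[0,0,0]],[20,[0,0,0.5],[0,0,0]],[20,[0,0,0],[0,0,0]],[20,[0,0,0.5],[0,0,0]],[20,[0,0,0],[0,0,0]],[20,[0,0,0],[0,0,0]],[20,[0,0,0],[0,0,0]]]'
python3 -c "
from h import *
goal(.5538,.2628,.1938,4.3);print(ctrl.state()['ft_torque'])"
```

```text
time: 17.83
tool_pos: [0.5543, 0.2651, 0.2392]
tcp_rot: [0.0, 0.68, 0.733, 0.0]
contact_force: [0.7, -1.6, -0.7]
finger_gap: 0.5
finger_force: 24.9
turn [ 0.0001 -0.     -0.0001] shift [-2.2 -0.7 -1.6] t 17.83 F [ 0.7 -1.6 -0.7] gap 45.9 ff 24.9 grasp [0.5543 0.2651 0.1922]
[-6.13149589e-01 -5.84853920e-02 -4.47310721e-04]
```

```bash
python3 -m handwheel '[[20,[0,0,0.5],[0,0,0]],[20,[0,0,0],[0,0,0]],[20,[0,0,0.5],[0,0,0]],[20,[0,0,0],[0,0,0]],[20,[0,0,0.3],[0,0,0]],[20,[0,0,0],[0,0,0]],[20,[0,0,0],[0,0,0]],[20,[0,0,0],[0,0,0]]]'
python3 -c "
from h import *
goal(.5538,.2628,.1938,4.3);print(ctrl.state()['ft_torque'])"
```

```text
time: 18.5
tool_pos: [0.5546, 0.2652, 0.2388]
tcp_rot: [0.0, 0.68, 0.733, 0.001]
contact_force: [-0.6, -3.6, 5.8]
finger_gap: 0.501
finger_force: 25.0
turn [ 0.0016 -0.0004 -0.    ] shift [-2.4 -1.  -2. ] t 18.5 F [-0.6 -3.6  5.8] gap 46.0 ff 25.0 grasp [0.5546 0.2652 0.1918]
[-0.69413736  0.20253133 -0.01811709]
```

```bash
python3 -m handwheel '[[20,[0,0,-0.5],[0,0,0]],[20,[0,0,0],[0,0,0]],[54,[0,0,0],[0,0,0]],[62,[0,0,0],[0,0,0]],[66,[0,0,0],[0,0,0]],[66,[0,0,0],[0,0,0]],[66,[0,0,0],[0,0,0]],[66,[0,0,0],[0,0,0]]]'
python3 -m handwheel '[[66,[0,0,-3],[0,0,0]],[66,[0,0,-8],[0,0,0]],[66,[0,0,-15],[0,0,0]],[66,[0,0,-20],[0,0,0]],[66,[0,0,-20],[0,0,0]],[66,[0,0,-20],[0,0,0]],[66,[0,0,-10],[0,0,0]],[66,[0,0,0],[0,0,0]]]'
python3 - <<'E'
from h import *
goal(.5538,.2628,.1938,4.3)
im,w=cloud('scene'); cv2.imwrite('pics/s6.png',cv2.resize(im[100:250,330:480],None,fx=4,fy=4,interpolation=cv2.INTER_CUBIC))
im,w=cloud('wrist'); cv2.imwrite('pics/w6.png',im); np.save('w6.npy',w)
z=w[...,2]; b,g,r=[im[...,i].astype(int) for i in range(3)]
m=(z>.19)&(z<.205)&(abs(w[...,0]-.554)<.035)&(abs(w[...,1]-.262)<.014);P=w[m];print(len(P),P.mean(0),cv2.minAreaRect((P[:,:2]*1000).astype(np.float32)))
E
```

```text
time: 19.17
tool_pos: [0.5542, 0.2652, 0.2382]
tcp_rot: [-0.0, 0.68, 0.733, -0.0]
contact_force: [0.2, 0.2, 0.2]
finger_gap: 0.713
finger_force: 0.0
time: 19.83
tool_pos: [0.555, 0.2654, 0.3377]
tcp_rot: [0.001, 0.68, 0.733, 0.003]
contact_force: [-0.4, 0.4, 0.5]
finger_gap: 0.716
finger_force: 0.0
turn [ 0.0057 -0.0016  0.    ] shift [-2.5 -1.4 96.9] t 19.83 F [-0.4  0.4  0.5] gap 65.7 ff 0.0 grasp [0.555  0.2654 0.2907]
1623 [0.55396936 0.26565112 0.19932811] ((554.0931396484375, 264.38861083984375), (45.822078704833984, 15.679916381835938), 5.107396125793457)
```

View pics/s6.png

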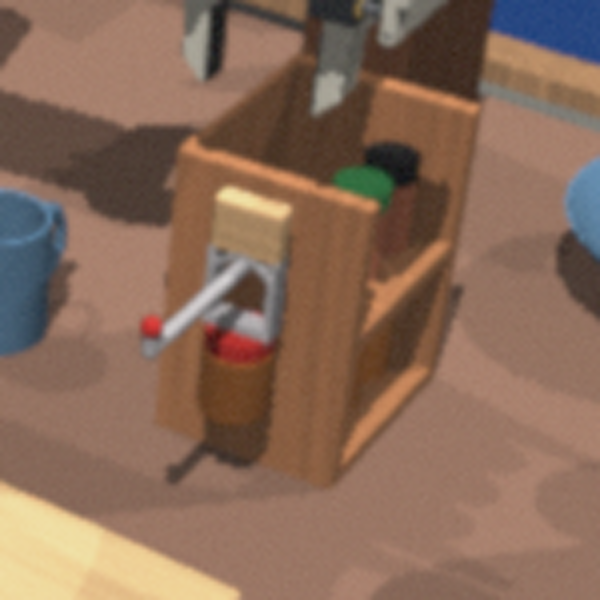

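View pics/w6.png

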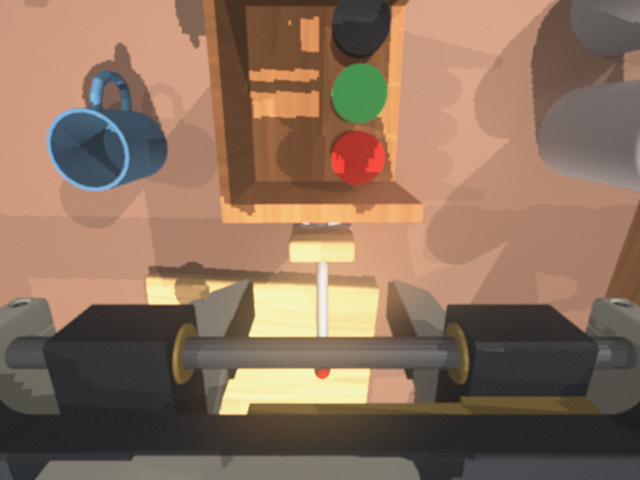

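```bash
python3 - <<'E'
from h import *
w=np.load('w6.npy'); n=np.array([-np.sin(np.radians(4.3)),np.cos(np.radians(4.3))]); t=np.array([n[1],-n[0]])
z=w[...,2]; q=w[...,:2]@n; s=w[...,:2]@t
b=(z>.192)&(z<.203)&(abs(w[...,0]-.554)<.035)&(abs(w[...,1]-.262)<.014)
print('block',np.percentile(q[b],[2,50,98]),z[b].mean())
V,U=np.mgrid[:480,:640]
k=(z>.200)&(z<.211)&(V>190)&(V<225)&(U>225)&(U<420); print('rack top edge',np.percentile(q[k],[1,5,50,99]),z[k].mean())
im,w=cloud('top'); z=w[...,2]; im0=cv2.imread('pics/top.png').astype(int); w0=np.load('top.npy')
for nm,(u0,u1,v0,v1) in dict(blk=(472,500,200,240),egg=(240,268,300,330),syr=(305,335,298,325),salt=(380,402,145,180)).items():
    f=lambda w:np.round(np.nanmean(w[v0:v1,u0:u1][w[v0:v1,u0:u1,2]>(.188 if nm=='blk' else .035)],0),4)
    print(nm,f(w0),f(w))
E
```

```text
block [0.21485743 0.22347131 0.22959387] 0.19960438474061484
rack top edge [0.24366897 0.24428498 0.25025698 0.2599028 ] 0.20363922960049705
blk [ 0.5679 -0.3743  0.2006] [ 0.5681 -0.3742  0.2004]
egg [0.4081 0.1052 0.0608] [0.408  0.1055 0.0607]
syr [ 0.4121 -0.0457  0.0618] [ 0.4121 -0.0458  0.0619]
salt [ 0.7515 -0.2177  0.066 ] [ 0.7516 -0.2176  0.0662]
```

```bash
python3 -m handwheel '[[66,[0,0,-10],[0,0,0]],[66,[0,0,-10],[0,0,0]],[66,[0,0,-10],[0,0,0]],[66,[0,0,0],[0,0,0]],[66,[0,0,0],[0,0,0]],[66,[0,0,0],[0,0,0]],[66,[0,0,0],[0,0,0]],[66,[0,0,0],[0,0,0]]]'; python3 -c "
from rig import ctrl
print(ctrl.sign_off())"
```

```text
time: 20.65
tool_pos: [0.5542, 0.2651, 0.3639]
tcp_rot: [-0.0, 0.68, 0.733, -0.0]
contact_force: [0.4, 0.2, -0.3]
finger_gap: 0.717
finger_force: 0.0
the job is handed in; nothing more can be done
None
```

The red-lidded jar now hangs on the rack's rail, against the rack's side to within about 1 mm as measured, and the gripper is clear of it; the black jar, egg cup, syrup pot and salt shaker measured unmoved, and the job was handed in at about 21 s with no verdict shown.

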